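# Set and seal the dosing pump's stroke adjuster

## Task

The small dosing pump is back from calibration: turn the pointer knob on its top until it points at the triangular set mark, then put the loose sealing cap over the knob and press it down over the collar until it clicks, and on until it sits flat on the rubber gasket all round. Keep pressing firmly after the click and finish like that, with the gripper still pushing the cap down so that the gasket beds in; leave the other things on the bench where they are.

Things in the scene. Friction and masses are not known exactly. Their poses are not given: they have to be found in the camera images.
- pump: the dosing pump: grey box with black foot and flange, 112 x 94 mm and 84 mm tall, with a round white pump head on its front; fixed to the bench with all its parts but the knob. Origin: centre of its underside; z up, -x to its front. The stroke adjuster stands on its top, axis upright, 14 mm behind the origin
- gasket: flat black rubber ring, 64 mm outer diameter, round the foot of the adjuster's collar on top of the pump; the cap's rim comes to rest on it. Origin: centre of its top face, on the adjuster's axis, 90 mm above the bench; z up, -x to the pump's front (pump head and set mark)
- collar_top (a point): centre of the top face of the steel collar, 46 mm in diameter with a 3 mm chamfer, 20 mm above the gasket. Four spring-loaded balls stand out 3 mm from its side, 8.4 mm above the gasket: the cap's lip meets them with its rim 12 mm above home and rides up them against 6 to 12 N; 8 to 9 mm above home the push drops (the click), then the balls even draw the cap down to the gasket
- knob (a joint): angle of the pointer knob: 0 when it points at the set mark, growing counter-clockwise seen from above; it starts between 0.6 and 1.45 and stays where it is left (stiff, about 0.04 N m)
- knob_mid (a point): middle of the knob's grip bar: black, 9 mm wide, 24 mm long with one pointed end and a white line along its top, on a round skirt 25 mm across and 3 mm thick, 17 mm tall in all, on top of the collar. The point lies on the axis, 10 mm above the collar's top face (120 mm above the bench); z up, x along the bar to its pointed end
- set_mark (a point): white triangle on the collar's flat top face, much wider than the 14 thin scale lines round it (one every 18 degrees), at the side of the pump head, 17.6 mm from the axis, 110 mm above the bench
- cap_mid (a point): loose white sealing cap, open side down on the bench: body 60 mm across and 43 mm tall, closed on top, with a round ribbed grip 28 mm across and 16 mm tall on its top; 59 mm tall in all, 60 g. Inside, a lip 48.4 mm in clear diameter and 4 mm tall at the rim, above it 54 mm clear and 39 mm deep. The point: on its axis, half-way up (29.5 mm above the rim); z to the closed top; any turn will do
- bottle_cap: bystander: white ribbed screw cap of a bottle, 63 mm wide and 31 mm tall, lying open side up; not the sealing cap; origin at its underside
- screwdriver: bystander: screwdriver 165 mm long lying on the bench; origin at its underside, y along it
- bench_timer: bystander: flat timer, 62 x 66 x 20 mm; origin at its underside
- reserve_bottle: bystander: small dropper bottle, 28 mm wide and 64 mm tall; origin at its underside
- forceps: bystander: steel forceps 119 mm long lying on the bench; origin at its underside, x along it
There are look-alikes about, which are no part of the job. Of the things shaped like the part that bears cap_mid, the white one is meant.

How it is judged:
On the way, in this order (a step that is already met when the one before it is completed fails the run):
1. the knob points at the set mark (value of joint knob between -0.14 and 0.14 rad), for 0.3 s.
2. the cap has clicked over the collar and sits on the gasket (z of cap_mid in the frame of gasket below 0.0315 m and horizontal distance between cap_mid and gasket below 0.003 m and angle between cap_mid's own z axis and vertical below 0.06 rad), for 0.2 s.
At the end, for the whole second after the job is handed in: The knob points at the set mark within 8 degrees; the cap is clicked over the collar, upright, within 3 mm of the axis and within 2 mm of fully home on the gasket; and the fingers are still pressing on it, so that it bears on the gasket with more than 4 N, through the last second (all of step 1 and all of step 2 and contact force between cap and gasket above 4 N and contact force between the fingers and cap above 3 N); the arm keeps its last pose, push and grip.
It fails at once if a bystander is pushed about (more than 25 mm) (distance of any of bottle_cap, screwdriver, bench_timer, reserve_bottle, forceps from where it was at the start of the episode above 0.025 m).
It also fails if it takes over 58 s, if anything falls off the work surface, if the arm or the gripper's body presses on something with over 40 N, if the wrist force passes 120 N, or if a joint passes its speed limit or range.

## Robot

A 6-joint arm with a two-finger parallel gripper is mounted at the origin on a cart in front of the work surface, level with it; the furniture and walls round the work are solid. World frame = base frame: x ahead of the robot, y to its left, z up, the work surface at z = 0. Lengths are in m, angles in rad, forces in N, time in s.
With the tool pointing down it reaches from about 0.35 to 0.775 m from the base axis. Payload 7.3 kg.
Tool frame: the origin (TCP) lies at the very end of the fingers, on their centre line; the grasp point (between the pads) lies behind it (r.hold_point_z is the x of the grasp point in the tool frame, in m); x points along the fingers, y is the direction in which the jaws open and shut, and the axes are right-handed (so a half turn about x gives the same grasp; the last joint's range is limited). The gripper opens to 92 mm and grips with 3 to 60 N. Pads are 19 mm wide; open, the fingers measure 130 mm over their backs; the gripper's body (75 mm by 190 mm) begins 47 mm behind the grasp point.
Start: joints at [-1.459, 0.342, 1.524, -0, 1.275, -0.146], TCP at [0.134, -0.508, 0.227] pointing down, gripper open.
Joint ranges: [-2.53, 2.53], [-0.77, 2.02], [0.04, 2.7], [-1, 4.14], [0.28, 2.66], [-3.11, 3.11]. Speed limits (rad/s): [2.57, 2.57, 3.14, 3.14, 3.14, 3.14].

## Interface

Orientations are given as a unit quaternion [x, y, z, w].
In Python, from station import r, vision gives the robot as it stands.
- The arm moves only by the tool jog_arm, never from a script. Its arguments are lists of equal length, an entry for each row: "delta_pos": the shift along the tool's x, y, z in cm, a list of three; "turn": the turn, a rotation vector about the tool's x, y, z in degrees, a list of three; "fingers": the opening, from 0 (shut) to 1 (fully open). A call has 1 to 12 rows; each row is the pose to reach, as a shift and turn from the pose measured when the call began, along the tool's axes at that moment; what a row does not reach only later rows make up. A row lasts 1/10 s, in which the tool goes at most 50 mm and 8.59 degrees, less where a joint would pass 70% of its speed; a pose out of reach is approached as far as the arm can. A call with a gripper value outside its range is refused whole. The fingers move at their own pace and stop on an object; the grip force is fixed at half the most. Time passes only in rows, so rows that repeat a pose let the fingers close. It gives the time, the measured TCP pose, the force and the opening at its end, in the units of the state.
- r.observe(): the state, without advancing time (a new reading comes with each control period).
- vision.get_image(name): name is "scene" or "top" or "wrist"; returns the picture (420x560x3 uint8, blue, green, red); there is no depth.
- vision.camera_params(name): a dict with "K" (3x3 intrinsics, pixels), "rvec" (rotation vector, rad) and "tvec" (3), from world to camera coordinates, as OpenCV has them. Camera axes: x right, y down, z forward; pixel columns grow to the right and rows downward; lengths in m; the calibration is good to about 2 mm. The wrist camera is an equidistant fisheye: a pixel r from the principal point sees the ray r / f radians off the axis. A picture is of the moment at which its call begins: read the wrist's pose just before it. camera_params takes no time and is no camera call; for the wrist camera it gives the pose at the moment of the call.
- r.hand_in(): hands the job in, once; it reports no verdict.
The state is a dict: "time_s": time; "q": joint angles; "joint_velocities": joint speeds; "joint_torque": joint torques, N m; "ee_pos": TCP position; "tool_rot": TCP orientation; "contact_force": force on the tool from outside, world axes, zero at the start; "wrist_torque": the same for the moment, N m; "gripper_width": finger opening in m.
Only numpy, scipy, OpenCV 4.12 (cv2) and the standard library are available. Lean on these libraries where they do the work, as an engineer would, in place of code of your own. Each camera call takes 0.05 s, during which the arm holds its last target.

## Working session

There is one attempt and no reset: what is moved stays moved. The work goes in short steps, Python scripts to look and compute and a tool call to move; the robot and the scene stay as the last step left them, time stands still between calls to the robot, and variables do not carry over. Pictures are saved under pics/ and viewed, and the job is handed in when it is done.

Besides the shell and the picture viewer there is one more tool, called after ">>>" as a command line: name --argument value ..., lists and objects as JSON in quotes. jog_arm: Moves the arm, as the interface text tells. Its arguments: {"type":"object","properties":{"delta_pos":{"type":"array"},"turn":{"type":"array"},"fingers":{"type":"array"}},"required":["delta_pos","turn","fingers"]}

```bash
ls; mkdir -p pics; python3 - <<'E'
from station import r, vision
import cv2
for n in ["scene","top","wrist"]:
    p=vision.camera_params(n); print(n,p)
    cv2.imwrite(f"pics/{n}0.png",vision.get_image(n))
print(r.observe(), r.hold_point_z)
E
```

```text
pics
scene {'K': array([[442.65306398,   0.        , 272.43007703],
       [  0.        , 442.65306398, 208.05100447],
       [  0.        ,   0.        ,   1.        ]]), 'rvec': array([ 0.9366039 , -2.17112242,  1.34608313]), 'tvec': array([0.32818379, 0.26418187, 0.76455844])}
top {'K': array([[408.00547112,   0.        , 277.57017953],
       [  0.        , 408.00547112, 204.65262427],
       [  0.        ,   0.        ,   1.        ]]), 'rvec': array([ 2.15948756, -2.21569125,  0.09032716]), 'tvec': array([-0.0383573 ,  0.49239875,  1.09622425])}
wrist {'K': array([[325.1922621 ,   0.        , 280.71650476],
       [  0.        , 325.1922621 , 216.93511921],
       [  0.        ,   0.        ,   1.        ]]), 'rvec': array([-2.28541442,  1.76167437,  0.2761573 ]), 'tvec': array([-0.52256594, -0.03782005,  0.39225389])}
{'time_s': 0.15, 'q': array([-1.45897537e+00,  3.42561526e-01,  1.52478959e+00,  3.12297952e-06,
        1.27538922e+00, -1.46001205e-01]), 'joint_velocities': array([ 0.00106927, -0.00195922, -0.00151416,  0.00024626, -0.00022054,
       -0.00095711]), 'joint_torque': array([ 8.58504045e-04, -4.31467223e+01, -2.44353944e+01,  7.17799086e-02,
        5.37667447e-02, -8.52254766e-05]), 'ee_pos': array([ 0.13385022, -0.50734196,  0.226208  ]), 'tool_rot': array([ 0.70124746,  0.091307  , -0.70123147,  0.09049562]), 'contact_force': array([0.43857442, 0.47358472, 0.53724782]), 'wrist_torque': array([-0.0142685 ,  0.0127307 ,  0.02478819]), 'gripper_width': 0.09210909888660153} -0.0188
```

View pics/scene0.png

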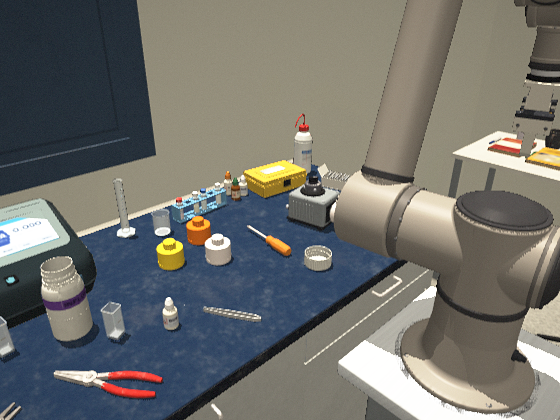

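View pics/top0.png

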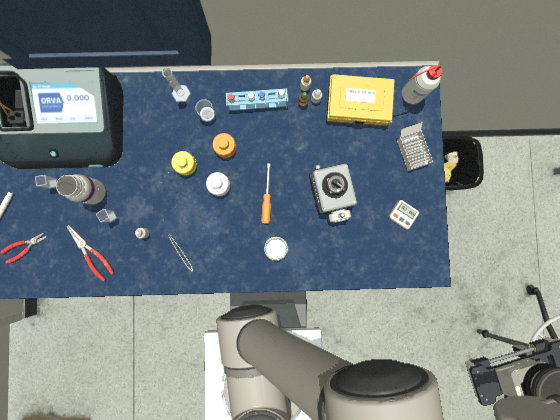

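View pics/wrist0.png

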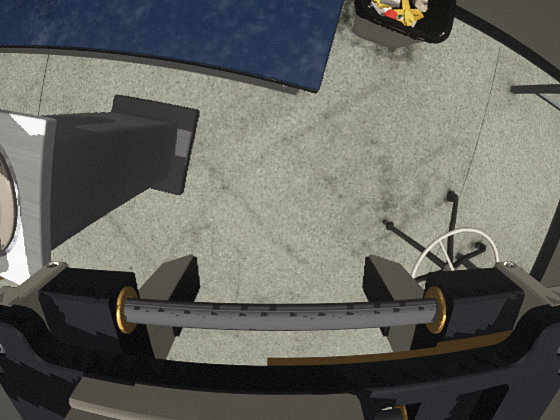

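The scene shows three sealing-cap shapes: white at top(218,184)/scene(218,249), orange at top(224,146), and yellow at top(184,163). The open white ring at top(275,249) is the bottle cap. The white one with the grip on top fits the description. I'll confirm it in enlarged crops.

```bash
python3 - <<'E'
import cv2,numpy as np
t=cv2.imread("pics/top0.png"); s=cv2.imread("pics/scene0.png")
a=cv2.resize(t[155:215,185:265],None,fx=5,fy=5,interpolation=cv2.INTER_CUBIC)
b=cv2.resize(t[155:230,300:370],None,fx=5,fy=5,interpolation=cv2.INTER_CUBIC)[:300]
b=cv2.resize(t[155:230,295:375],None,fx=5,fy=5,interpolation=cv2.INTER_CUBIC)
c=cv2.resize(s[225:275,190:270],None,fx=5,fy=5,interpolation=cv2.INTER_CUBIC)
d=cv2.resize(s[170:230,275:355],None,fx=5,fy=5,interpolation=cv2.INTER_CUBIC)
cv2.imwrite("pics/c1.png",np.hstack([np.vstack([a,c]),np.vstack([b,d])[:550]])[:600])
E
```

```text
(no output)
```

View pics/c1.png

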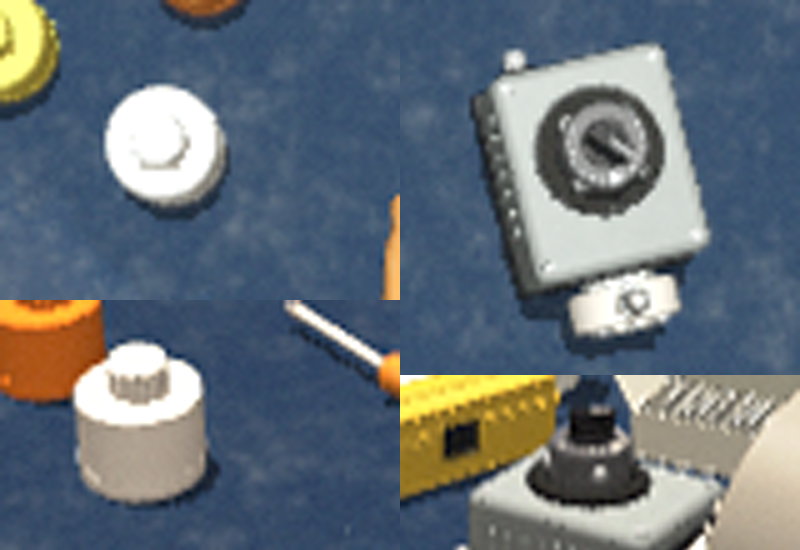

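The crop confirms it: the white cap stands open side down with a ribbed grip on top, its top at about top(217,183). The adjuster is at about top(335,185), with the pump head towards the bottom of the picture.

```bash
cat > h.py <<'E'
from station import r, vision
import cv2, numpy as np
from scipy.spatial.transform import Rotation as R
def ray(n,uv,p=None):
    p=p or vision.camera_params(n); K=p['K']; Rm=cv2.Rodrigues(np.array(p['rvec']))[0]; t=np.array(p['tvec']).reshape(3)
    x=(uv[0]-K[0,2])/K[0,0]; y=(uv[1]-K[1,2])/K[1,1]
    if n=='wrist':
        th=np.hypot(x,y); d=np.array([x/th*np.sin(th),y/th*np.sin(th),np.cos(th)]) if th>1e-9 else np.array([0,0,1.])
    else: d=np.array([x,y,1.])
    return -Rm.T@t, Rm.T@d
def at(n,uv,z,p=None):
    c,d=ray(n,uv,p); return c+d*(z-c[2])/d[2]
def proj(n,X,p=None):
    p=p or vision.camera_params(n); K=p['K']; Rm=cv2.Rodrigues(np.array(p['rvec']))[0]; t=np.array(p['tvec']).reshape(3)
    c=Rm@np.asarray(X)+t
    if n=='wrist':
        th=np.arctan2(np.hypot(c[0],c[1]),c[2]); ph=np.arctan2(c[1],c[0]); return K[0,0]*th*np.cos(ph)+K[0,2],K[1,1]*th*np.sin(ph)+K[1,2]
    return K[0,0]*c[0]/c[2]+K[0,2],K[1,1]*c[1]/c[2]+K[1,2]
def jog(target, Rt=None, q=None):
    """tool-frame shift (cm) and turn (deg) from current pose to the target"""
    o=r.observe(); Rc=R.from_quat(o['tool_rot']); 
    d=Rc.inv().apply(np.array(target)-o['ee_pos'])*100
    tr=np.degrees((Rc.inv()*Rt).as_rotvec()) if Rt is not None else np.zeros(3)
    return d.round(3),tr.round(2)
def down(yaw):
    """tool pointing down with jaw (y) axis at yaw in world"""
    y=np.array([np.cos(yaw),np.sin(yaw),0]); x=np.array([0,0,-1.]); return R.from_matrix(np.c_[x,y,np.cross(x,y)])
E
python3 - <<'E'
from h import *
print('cap top',at('top',(217.2,183.6),.043),at('scene',(217.6,235.6),.059), at('top',(217,182),.059))
print('adj',at('top',(335,185),.09),at('top',(336,183.5),.127), 'scene',at('scene',(319.2-1,182.6),.127),)
a=at('top',(335,185),.09)
print('mark', at('top',(340.6,217),.05), 'head dir')
for uv in [(315.8,171.5+ .0),(350.6,164.4),(361,203.4),(322.5,209.6)]: print('corner',at('top',uv,.084))
print('screwdriver',at('top',(268,165),.01),at('top',(266,222),.015),'bcap',at('top',(275.5,249),.03),'orange',at('top',(224,146),.05),'yellow',at('top',(184,163),.05))
o=r.observe();print(R.from_quat(o['tool_rot']).as_matrix().round(3))
E
```

```text
cap top [0.55006802 0.10943689 0.043     ] [0.55365093 0.10508638 0.059     ] [0.55225574 0.10769398 0.059     ]
adj [ 0.53279004 -0.19905506  0.09      ] [ 0.53205934 -0.19602704  0.127     ] scene [ 0.49780286 -0.18096517  0.127     ]
mark [ 0.45184901 -0.21690742  0.05      ] head dir
corner [ 0.56989056 -0.15151906  0.084     ]
corner [ 0.5862171  -0.24241245  0.084     ]
corner [ 0.48416918 -0.26524355  0.084     ]
corner [ 0.47071215 -0.16549738  0.084     ]
screwdriver [ 0.60273129 -0.02741412  0.01      ] [ 0.44481484 -0.01820261  0.015     ] bcap [ 0.37132266 -0.04223664  0.03      ] orange [0.65013772 0.08874786 0.05      ] yellow [0.60673217 0.19615277 0.05      ]
[[-0.     0.255 -0.967]
 [ 0.001 -0.967 -0.255]
 [-1.    -0.001 -0.   ]]
```

```bash
python3 - <<'E'
from h import *
o=r.observe();Rc=R.from_quat(o['tool_rot'])
p=vision.camera_params('wrist');Rm=cv2.Rodrigues(p['rvec'])[0]
c=-Rm.T@p['tvec']; print('cam in tool',Rc.inv().apply(c-o['ee_pos'])); print('axes in tool (rows cam x,y,z)',Rc.inv().apply(Rm).round(3))
# target: camera above the adjuster, jaws axis along y-ish
for yaw in [-1.313,-1.57,-1.0]:
  Rt=down(yaw); print(yaw,Rt.apply([-.17,0,-.07]).round(3), jog([0.47,-0.195,0.25],Rt))
E
```

```text
cam in tool [-0.1580939  -0.00149942 -0.08265595]
axes in tool (rows cam x,y,z) [[ 0.001  1.     0.001]
 [-0.304 -0.001  0.953]
 [ 0.953 -0.001  0.304]]
-1.313 [0.068 0.018 0.17 ] (array([ -2.348, -21.634, -40.468]), array([ 0.  , -0.01,  0.07]))
-1.57 [0.07 0.   0.17] (array([ -2.348, -21.634, -40.468]), array([14.73, -0.  ,  0.07]))
-1.0 [0.059 0.038 0.17 ] (array([ -2.348, -21.634, -40.468]), array([-17.93,  -0.02,   0.06]))
```

```bash
python3 - <<'E'
from h import *
print(jog([0.533,-0.198,0.205],down(-0.541)))
E
```

```text
(array([  2.151, -19.732, -46.483]), array([-4.423e+01, -3.000e-02,  6.000e-02]))
```

>>> jog_arm --delta_pos '[[0, -2, -4.5], [0, -4, -9], [0, -6, -13.5], [0, -8, -18], [0, -10, -23], [0, -12, -28], [0, -14, -33], [0, -16, -38], [0.5, -18, -43], [1.5, -19.7, -46.5], [2.1, -19.7, -46.5], [2.1, -19.7, -46.5]]' --turn '[[-4, 0, 0], [-8, 0, 0], [-12, 0, 0], [-17, 0, 0], [-21, 0, 0], [-26, 0, 0], [-31, 0, 0], [-36, 0, 0], [-41, 0, 0], [-44, 0, 0], [-44, 0, 0], [-44, 0, 0]]' --fingers '[1, 1, 1, 1, 1, 1, 1, 1, 1, 1, 1, 1]'

```text
time_s: 1.35
ee_pos: [0.5332, -0.1967, 0.2037]
tool_rot: [-0.615, -0.349, 0.616, -0.346]
contact_force: [-0.1, -0.9, 0.3]
gripper_width: 0.0921
```

```bash
python3 - <<'E'
from h import *
o=r.observe();print(o['time_s'],o['ee_pos'],o['joint_velocities'].round(3),o['contact_force'])
im=vision.get_image('wrist'); cv2.imwrite("pics/w1.png",im)
p=vision.camera_params('wrist')
np.savez('w1.npz',**p)
u,v=proj('wrist',[.533,-.198,.12],p);print(u,v)
u,v=int(u),int(v)
cr=im[max(0,v-75):v+75,u-100:u+100];print(max(0,v-75),u-100)
cv2.imwrite("pics/w1c.png",cv2.resize(cr,None,fx=4,fy=4,interpolation=cv2.INTER_CUBIC))
E
```

```text
1.35 [ 0.53323186 -0.19670344  0.20365505] [-0.056 -0.035  0.006 -0.015  0.019 -0.017] [-0.0671833  -0.87704143  0.27247875]
283.0284805566094 224.42959510236457
149 183
```

View pics/w1c.png

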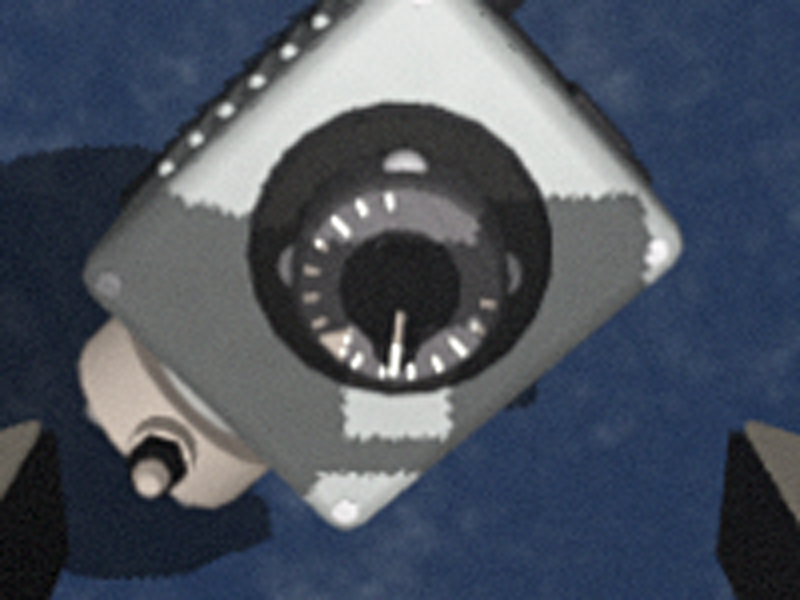

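```bash
python3 - <<'E'
from h import *
p=dict(np.load('w1.npz'))
f=lambda x,y,z: at('wrist',(183+(x)/4-.375,149+(y)/4-.375),z,p)
# fit gasket circle from edge points (4 extremes)
pts=np.array([f(249,250,.09),f(551,250,.09),f(400,102,.09),f(330,375,.09),f(470,375,.09),f(300,150,.09),f(500,150,.09)])[:,:2]
from scipy.optimize import least_squares
s=least_squares(lambda q:np.hypot(*(pts-q[:2]).T)-q[2],[.533,-.198,.032]);print('gasket',s.x,s.fun.round(4))
c=s.x[:2]
m=f(335,343,.11)[:2];a=f(401,312,.127)[:2];b=f(394,377,.127)[:2]
print(m,a,b, np.linalg.norm(m-c),np.linalg.norm(a-c),np.linalg.norm(b-c))
am=np.degrees(np.arctan2(*(m-c)[::-1]));ab=np.degrees(np.arctan2(*(b-a)[::-1]))
print('mark',am,'bar',ab,'from centre',np.degrees(np.arctan2(*(b-c)[::-1])),'diff',ab-am)
for x in [.09,.11,.127]:
  u=proj('wrist',[*c,x],p);print(x,(u[0]-183)*4,(u[1]-149)*4)
k=f(105,285,.084),f(660,248,.084),f(345,512,.084);print(k)
E
```

```text
gasket [ 0.53327575 -0.19702939  0.0327043 ] [ 0.0005  0.0005  0.0011 -0.0001 -0.0001 -0.0009 -0.0009]
[ 0.51489033 -0.20128956] [ 0.53320442 -0.19739567] [ 0.52507326 -0.20822701] 0.01887253659960458 0.0003731669805693981 0.013880471963801412
mark -166.9539663438985 bar -126.89579525480801 from centre -126.22353092959624 diff 40.05817108909048
0.09 398.5217786737792 252.9721131412822
0.11 398.6805679013721 281.3025480424285
0.127 398.8322180037728 308.7775534868748
(array([ 0.4707085 , -0.16978509,  0.084     ]), array([ 0.58356691, -0.22769175,  0.084     ]), array([ 0.48739126, -0.24734656,  0.084     ]))
```

```bash
python3 - <<'E'
from h import *
o=r.observe();print(jog([0.5332,-0.1972,0.1165],down(np.radians(-36.7))),o['q'][5])
E
```

```text
(array([ 8.803,  0.037, -0.103]), array([5.51, 0.  , 0.18])) 0.053147649186615714
```

>>> jog_arm --delta_pos '[[1.5, 0.04, -0.1], [3.5, 0.04, -0.1], [5.5, 0.04, -0.1], [7.3, 0.04, -0.1], [8.5, 0.04, -0.1], [8.8, 0.04, -0.1], [8.8, 0.04, -0.1], [8.8, 0.04, -0.1]]' --turn '[[5.5, 0, 0.2], [5.5, 0, 0.2], [5.5, 0, 0.2], [5.5, 0, 0.2], [5.5, 0, 0.2], [5.5, 0, 0.2], [5.5, 0, 0.2], [5.5, 0, 0.2]]' --fingers '[0.33, 0.33, 0.33, 0.33, 0.33, 0.33, 0.33, 0.33]'

```text
time_s: 2.2
ee_pos: [0.5335, -0.1979, 0.1176]
tool_rot: [0.632, 0.316, -0.632, 0.318]
contact_force: [-0.7, 0.5, -0.0]
gripper_width: 0.033
```

```bash
python3 - <<'E'
from h import *
o=r.observe();print(o['time_s'],o['ee_pos'],o['contact_force'],o['gripper_width'],jog([0.5332,-0.1972,0.1165],down(np.radians(-36.7))))
im=vision.get_image('wrist'); cv2.imwrite("pics/w2c.png",cv2.resize(im[180:330,180:380],None,fx=4,fy=4,interpolation=cv2.INTER_CUBIC))
E
```

```text
2.2 [ 0.53353723 -0.19786428  0.11755851] [-0.71711245  0.50918207 -0.01588036] 0.032994017217950776 (array([ 0.106, -0.067, -0.033]), array([-0.02, -0.01, -0.12]))
```

View pics/w2c.png

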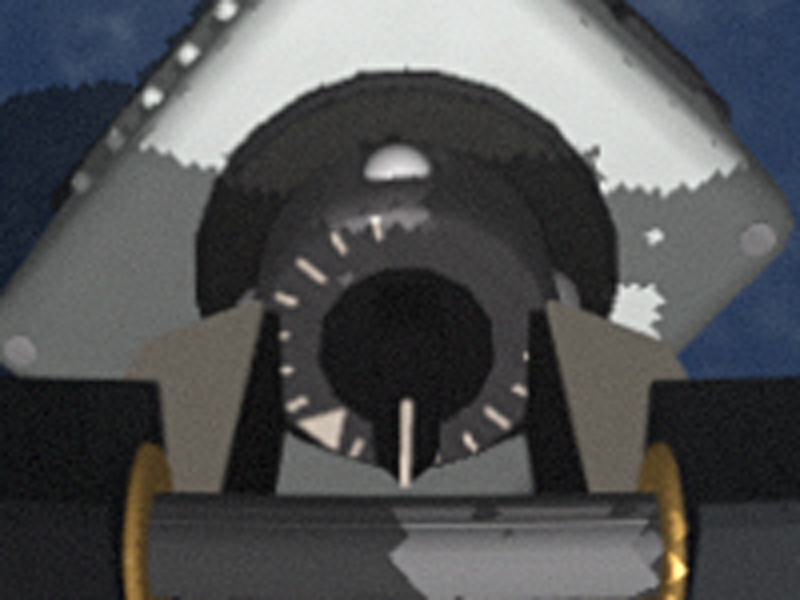

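The bar is upright in the picture and centred between the fingers (crop column 406, with the finger gap centred near 402). The mark is at crop (330,428). I'll close on the bar, then turn +41°.

>>> jog_arm --delta_pos '[[0.1, 0, 0], [0.1, 0, 0], [0.1, 0, 0], [0.1, 0, 0], [0.1, 0, 0]]' --turn '[[0, 0, 0], [0, 0, 0], [0, 0, 0], [0, 0, 0], [0, 0, 0]]' --fingers '[0.05, 0.05, 0.05, 0.05, 0.05]'

```text
time_s: 2.75
ee_pos: [0.5339, -0.1978, 0.1168]
tool_rot: [0.633, 0.316, -0.631, 0.318]
contact_force: [0.1, 0.1, 0.6]
gripper_width: 0.0087
```

>>> jog_arm --delta_pos '[[0, 0, 0], [0, 0, 0], [0, 0, 0], [0, 0, 0], [0, 0, 0], [0, 0, 0], [0, 0, 0], [0, 0, 0], [0, 0, 0], [0, 0, 0], [0, 0, 0], [0, 0, 0]]' --turn '[[5, 0, 0], [10, 0, 0], [15, 0, 0], [20, 0, 0], [25, 0, 0], [30, 0, 0], [35, 0, 0], [39, 0, 0], [41, 0, 0], [41, 0, 0], [41, 0, 0], [41, 0, 0]]' --fingers '[0.05, 0.05, 0.05, 0.05, 0.05, 0.05, 0.05, 0.05, 0.05, 0.05, 0.05, 0.05]'

```text
time_s: 3.95
ee_pos: [0.5337, -0.1976, 0.1168]
tool_rot: [0.704, 0.076, -0.702, 0.076]
contact_force: [-0.0, 2.5, 1.4]
gripper_width: 0.0084
```

```bash
python3 - <<'E'
from h import *
o=r.observe();R_=R.from_quat(o['tool_rot']).as_matrix();print(o['time_s'],o['ee_pos'],o['contact_force'],o['gripper_width'],np.degrees(np.arctan2(R_[1,1],R_[0,1])))
im=vision.get_image('wrist'); cv2.imwrite("pics/w3c.png",cv2.resize(im[180:330,180:380],None,fx=4,fy=4,interpolation=cv2.INTER_CUBIC))
E
```

```text
3.95 [ 0.53374386 -0.1975598   0.11679052] [-0.04815772  2.51821888  1.38504798] 0.008424198787432394 -77.65441596661074
```

View pics/w3c.png

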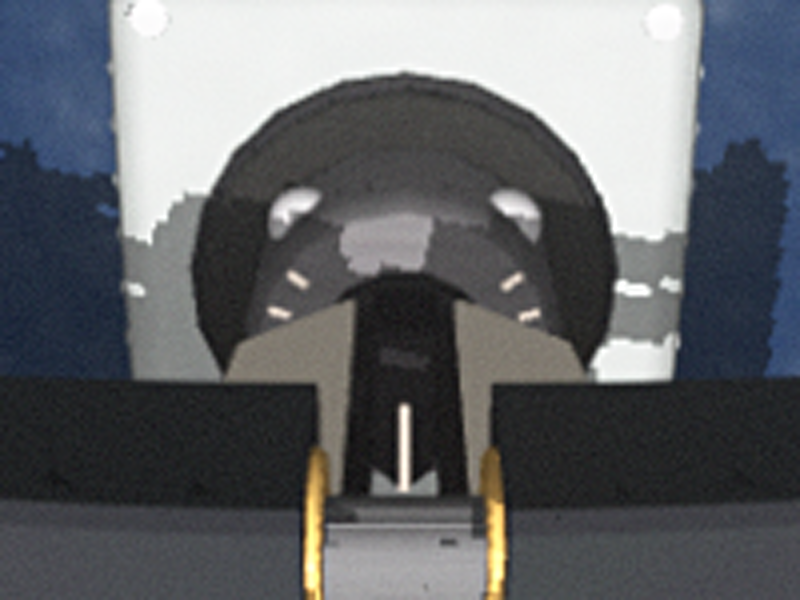

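The line is vertical at crop column 404 and the pump's edges look parallel to it. I'll open, rise and check.

>>> jog_arm --delta_pos '[[0, 0, 0], [0, 0, 0], [-1, 0, 0], [-4, 0, 0], [-7, 0, 0], [-9, 0, 0], [-9, 0, 0], [-9, 0, 0]]' --turn '[[0, 0, 0], [0, 0, 0], [0, 0, 0], [0, 0, 0], [0, 0, 0], [0, 0, 0], [0, 0, 0], [0, 0, 0]]' --fingers '[0.4, 0.4, 0.5, 0.6, 0.8, 0.8, 0.8, 0.8]'

```text
time_s: 4.8
ee_pos: [0.5335, -0.1975, 0.207]
tool_rot: [0.704, 0.075, -0.702, 0.077]
contact_force: [0.1, 0.6, -0.5]
gripper_width: 0.0683
```

```bash
python3 - <<'E'
from h import *
o=r.observe();print(o['time_s'],o['ee_pos'],o['joint_velocities'].round(3),o['gripper_width'])
p=vision.camera_params('wrist')
im=vision.get_image('wrist'); cv2.imwrite("pics/w4.png",im); cv2.imwrite("pics/w4c.png",cv2.resize(im[150:300,180:380],None,fx=4,fy=4,interpolation=cv2.INTER_CUBIC))
np.savez('w4.npz',**p)
E
```

```text
4.8 [ 0.5335151  -0.19748874  0.20702844] [ 0.     0.024  0.028  0.    -0.005  0.001] 0.06827019038777539
```

View pics/w4c.png

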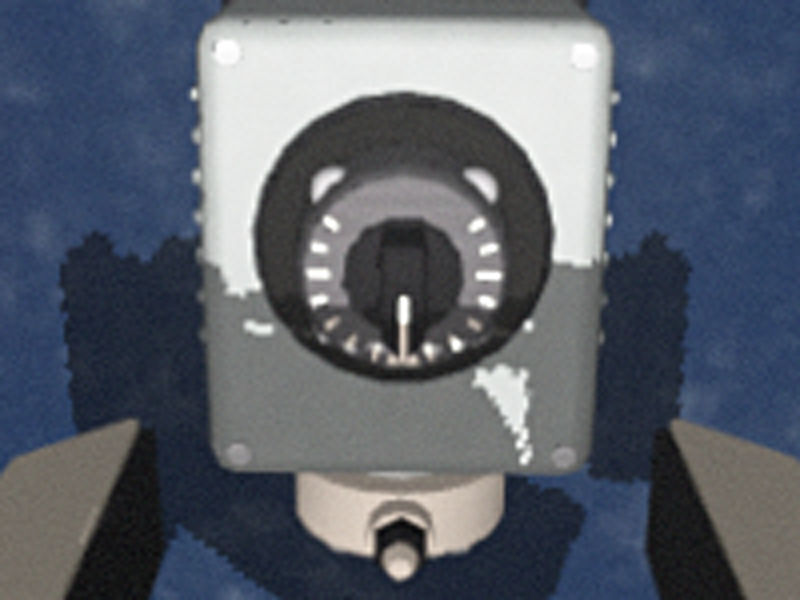

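The line runs from (403,298) to (403,362), straight over the mark and towards the pump head at (400,550), so the knob is set. Next I'll recompute the axis and plan the cap.

```bash
python3 - <<'E'
from h import *
from scipy.optimize import least_squares
p=dict(np.load('w4.npz'))
f=lambda x,y,z: at('wrist',(180+(x)/4-.375,150+(y)/4-.375),z,p)[:2]
pts=np.array([f(253,235,.09),f(554,235,.09),f(404,92,.09),f(404,382,.09)])
s=least_squares(lambda q:np.hypot(*(pts-q[:2]).T)-q[2],[.533,-.198,.032]);print('gasket',s.x,s.fun.round(4))
print('line',f(403,298,.127),f(403,362,.127),'skirt',(f(345,275,.113)+f(462,275,.113))/2)
a,b=f(403,298,.127),f(403,362,.127);print(np.degrees(np.arctan2(*(b-a)[::-1])))
print(jog([0.552,0.107,0.21],down(np.radians(-75))))
E
```

```text
gasket [ 0.53463084 -0.19557528  0.03338194] [-0.0001 -0.0001  0.0001  0.    ]
line [ 0.53411201 -0.19555399] [ 0.52109389 -0.19838689] skirt [ 0.53431038 -0.19562246]
-167.72312928318257
(array([ -0.398, -29.324,  -8.347]), array([-2.66, -0.06, -0.04]))
```

>>> jog_arm --delta_pos '[[0, -3, -1], [0, -7, -2], [0, -11.5, -3.5], [0, -16, -5], [0, -20.5, -6.5], [0, -25, -7.5], [1.5, -28, -8.2], [3.5, -29.3, -8.3], [4.5, -29.3, -8.3], [4.7, -29.3, -8.3], [4.7, -29.3, -8.3]]' --turn '[[0, 0, 0], [0, 0, 0], [0, 0, 0], [0, 0, 0], [0, 0, 0], [0, 0, 0], [0, 0, 0], [0, 0, 0], [0, 0, 0], [0, 0, 0], [0, 0, 0]]' --fingers '[0.8, 0.8, 0.8, 0.8, 0.8, 0.8, 0.8, 0.8, 0.8, 0.8, 0.8]'

```text
time_s: 5.95
ee_pos: [0.5517, 0.1055, 0.1586]
tool_rot: [-0.703, -0.075, 0.703, -0.076]
contact_force: [-0.3, -0.5, -0.1]
gripper_width: 0.0732
```

```bash
python3 - <<'E'
from h import *
o=r.observe();print(o['time_s'],o['ee_pos'],o['joint_velocities'].round(3),o['gripper_width'])
p=vision.camera_params('wrist')
im=vision.get_image('wrist'); cv2.imwrite("pics/w5.png",im); cv2.imwrite("pics/w5c.png",cv2.resize(im[150:300,180:380],None,fx=4,fy=4,interpolation=cv2.INTER_CUBIC))
np.savez('w5.npz',**p)
E
```

```text
5.95 [0.55167745 0.10552875 0.15861656] [-0.007 -0.018 -0.021  0.003  0.004  0.002] 0.07323284055384997
```

View pics/w5c.png

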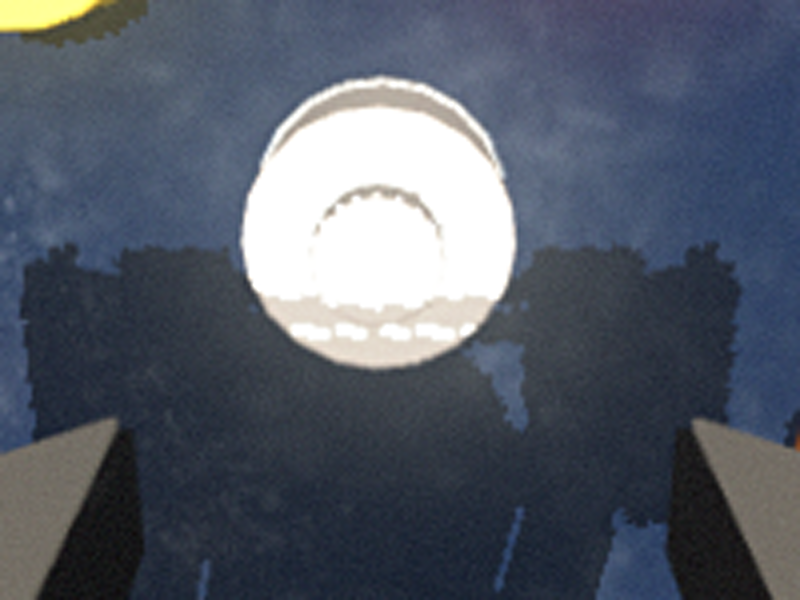

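```bash
python3 - <<'E'
from h import *
from scipy.optimize import least_squares
p=dict(np.load('w5.npz'))
f=lambda x,y,z: at('wrist',(180+(x)/4-.375,150+(y)/4-.375),z,p)[:2]
pts=np.array([f(242,236,.043),f(515,236,.043),f(378,105,.043),f(378,368,.043)])
s=least_squares(lambda q:np.hypot(*(pts-q[:2]).T)-q[2],[.533,-.198,.032]);print('cap',s.x,s.fun.round(4))
Rt=down(np.radians(-77.7))
# remove the camera bias e (tool frame) estimated from the two gasket views
r1=R.from_euler('z',-31,degrees=True).as_matrix()[:2,:2];r2=R.from_euler('z',-77.6,degrees=True).as_matrix()[:2,:2]
d=np.array([.53463-.53328,-.19558+.19703]);e=np.linalg.solve(r2-r1,d);print('bias world now',r2@e)
t=s.x[:2]
print(jog([*t,0.045],Rt))
E
```

```text
cap [0.55199696 0.11311608 0.03010112] [-0.0001 -0.0001  0.0001  0.0001]
bias world now [-0.00100843  0.00229233]
(array([11.425, -0.76 , -0.144]), array([-0.05, -0.07, -0.06]))
```

>>> jog_arm --delta_pos '[[2, -0.55, -0.1], [4.5, -0.55, -0.1], [7, -0.55, -0.1], [9.3, -0.55, -0.1], [10.8, -0.55, -0.1], [11.3, -0.55, -0.1], [11.4, -0.55, -0.1], [11.4, -0.55, -0.1]]' --turn '[[0, 0, 0], [0, 0, 0], [0, 0, 0], [0, 0, 0], [0, 0, 0], [0, 0, 0], [0, 0, 0], [0, 0, 0]]' --fingers '[0.6, 0.55, 0.55, 0.55, 0.55, 0.55, 0.55, 0.55]'

```text
time_s: 6.8
ee_pos: [0.5529, 0.1106, 0.0463]
tool_rot: [0.704, 0.075, -0.702, 0.076]
contact_force: [-0.3, 0.2, -0.1]
gripper_width: 0.0504
```

```bash
python3 - <<'E'
from h import *
o=r.observe();print(o['time_s'],o['ee_pos'],o['contact_force'],o['gripper_width'])
im=vision.get_image('wrist'); cv2.imwrite("pics/w6c.png",cv2.resize(im[180:330,180:380],None,fx=4,fy=4,interpolation=cv2.INTER_CUBIC))
E
```

```text
6.8 [0.55286851 0.11060064 0.0462831 ] [-0.30005434  0.19831416 -0.05417618] 0.050449582439144054
```

View pics/w6c.png

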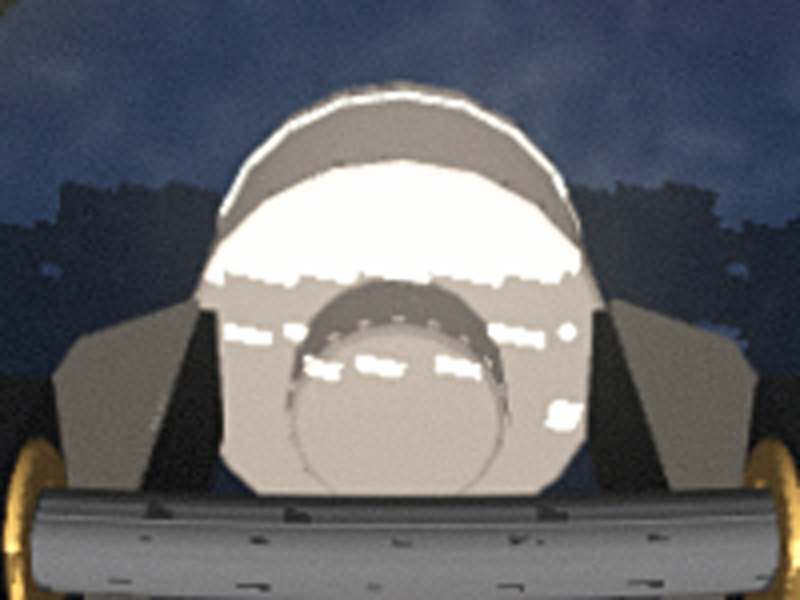

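The grip is centred at crop column 398, between the fingers (gap centre about 404). I'll close on it.

>>> jog_arm --delta_pos '[[0.15, 0, 0], [0.15, 0, 0], [0.15, 0, 0], [0.15, 0, 0], [0.15, 0, 0], [0.15, 0, 0]]' --turn '[[0, 0, 0], [0, 0, 0], [0, 0, 0], [0, 0, 0], [0, 0, 0], [0, 0, 0]]' --fingers '[0.2, 0.2, 0.2, 0.2, 0.2, 0.2]'

```text
time_s: 7.45
ee_pos: [0.553, 0.1108, 0.0452]
tool_rot: [0.704, 0.075, -0.702, 0.076]
contact_force: [-0.4, 0.8, 2.2]
gripper_width: 0.027
```

```bash
python3 - <<'E'
from h import *
o=r.observe();print(o['time_s'],o['ee_pos'],o['contact_force'],o['gripper_width'])
p=vision.camera_params('wrist');np.savez('w7.npz',**p)
im=vision.get_image('wrist'); cv2.imwrite("pics/w7c.png",cv2.resize(im[180:330,180:380],None,fx=4,fy=4,interpolation=cv2.INTER_CUBIC))
print(jog([.5345,-.198,.20],down(np.radians(-77.7))))
E
```

```text
7.45 [0.55303804 0.11083101 0.04518836] [-0.40122004  0.81564644  2.24708661] 0.026978140658759694
(array([-15.474,  29.809,   8.296]), array([-0.07, -0.21, -0.08]))
```

View pics/w7c.png

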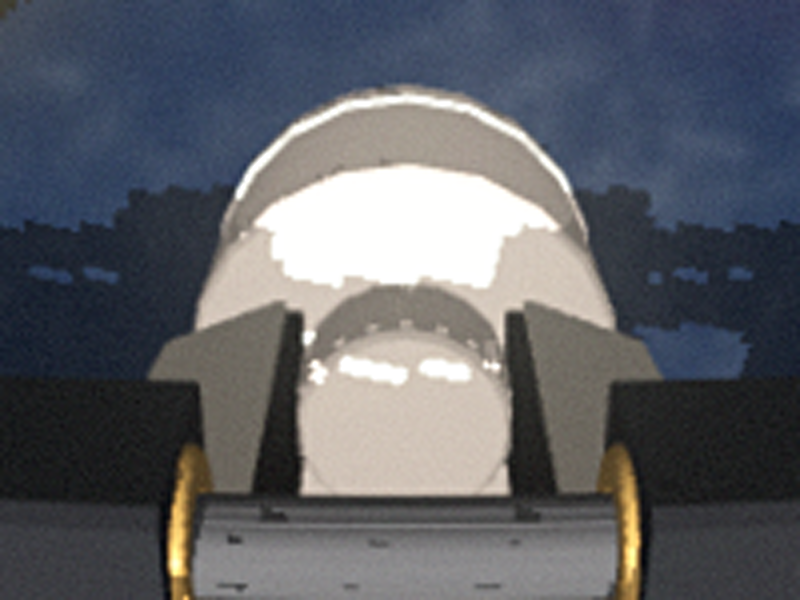

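```bash
python3 - <<'E'
from h import *
print(jog([.535,-.1975,.20],down(np.radians(-77.7))))
E
```

```text
(array([-15.474,  29.77 ,   8.236]), array([-0.07, -0.21, -0.08]))
```

>>> jog_arm --delta_pos '[[-1, 0, 0], [-3, 0, 0], [-6, 0.5, 0], [-10, 3, 0.5], [-13, 7, 2], [-15.5, 11.5, 3.5], [-15.5, 16, 5], [-15.5, 20.5, 6.3], [-15.5, 25, 7.5], [-15.5, 28.3, 8.1], [-15.5, 29.7, 8.2], [-15.5, 29.75, 8.25]]' --turn '[[0, 0, 0], [0, 0, 0], [0, 0, 0], [0, 0, 0], [0, 0, 0], [0, 0, 0], [0, 0, 0], [0, 0, 0], [0, 0, 0], [0, 0, 0], [0, -0.2, 0], [0, -0.2, 0]]' --fingers '[0.2, 0.2, 0.2, 0.2, 0.2, 0.2, 0.2, 0.2, 0.2, 0.2, 0.2, 0.2]'

```text
time_s: 8.7
ee_pos: [0.5348, -0.1988, 0.2003]
tool_rot: [0.703, 0.074, -0.703, 0.075]
contact_force: [0.1, 0.1, -1.7]
gripper_width: 0.0271
```

```bash
python3 - <<'E'
from h import *
o=r.observe();print(o['time_s'],o['ee_pos'],o['contact_force'],o['gripper_width'],jog([.535,-.1975,.182],down(np.radians(-77.7))))
im=vision.get_image('wrist'); 
s=vision.get_image('scene');
cv2.imwrite("pics/w8c.png",np.hstack([cv2.resize(im[180:330,180:380],None,fx=2,fy=2),cv2.resize(s[120:220,270:370],(400,300)[::-1] if 0 else (300,300),interpolation=cv2.INTER_CUBIC)]))
E
```

```text
8.7 [ 0.53480613 -0.19875622  0.20029844] [ 0.10697309  0.10794104 -1.73391658] 0.027059606775206163 (array([ 1.83 , -0.121, -0.045]), array([-0.22, -0.01, -0.08]))
```

View pics/w8c.png

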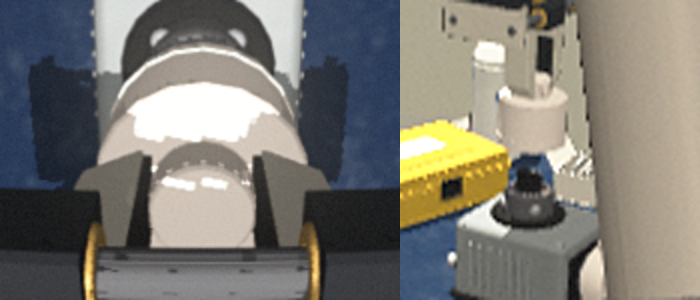

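>>> jog_arm --delta_pos '[[0.5, -0.12, -0.05], [1.5, -0.12, -0.05], [2.7, -0.12, -0.05], [3.6, -0.12, -0.05], [4, -0.12, -0.05], [4.2, -0.12, -0.05], [4.2, -0.12, -0.05]]' --turn '[[0, 0, 0], [0, 0, 0], [0, 0, 0], [0, 0, 0], [0, 0, 0], [0, 0, 0], [0, 0, 0]]' --fingers '[0.2, 0.2, 0.2, 0.2, 0.2, 0.2, 0.2]'

```text
time_s: 9.5
ee_pos: [0.5349, -0.195, 0.158]
tool_rot: [-0.703, -0.075, 0.703, -0.075]
contact_force: [-0.4, -0.3, -1.6]
gripper_width: 0.027
```

```bash
python3 - <<'E'
from h import *
o=r.observe();print(o['time_s'],o['ee_pos'],o['contact_force'],o['wrist_torque'],o['gripper_width'],jog([.535,-.1975,.150],down(np.radians(-77.7))))
im=vision.get_image('wrist'); 
s=vision.get_image('scene');
cv2.imwrite("pics/w9c.png",np.hstack([cv2.resize(im[180:330,180:380],None,fx=2,fy=2),cv2.resize(s[150:210,290:350],(390,300)if 0 else (300,300),interpolation=cv2.INTER_CUBIC)]))
E
```

```text
9.5 [ 0.53492874 -0.19503534  0.15797501] [-0.44974187 -0.27006524 -1.6085032 ] [ 0.02214106 -0.00078103 -0.04594979] 0.02699106523890712 (array([0.798, 0.242, 0.045]), array([-0.07,  0.02, -0.01]))
```

View pics/w9c.png

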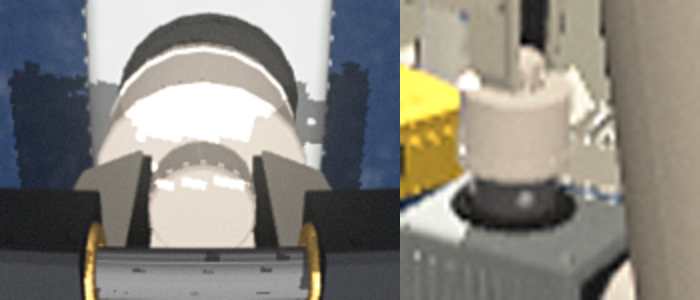

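Now the cap sits 2 mm short along the jaw axis: the gasket is centred at column 208 and the cap rim at 203. I'll shift by +0.24 cm before going down.

>>> jog_arm --delta_pos '[[0, 0.22, 0.02], [0, 0.22, 0.02], [0, 0.22, 0.02], [0, 0.22, 0.02]]' --turn '[[0, 0, 0], [0, 0, 0], [0, 0, 0], [0, 0, 0]]' --fingers '[0.2, 0.2, 0.2, 0.2]'

```text
time_s: 10.0
ee_pos: [0.5355, -0.1974, 0.1587]
tool_rot: [0.703, 0.075, -0.703, 0.076]
contact_force: [0.5, -0.3, -1.6]
gripper_width: 0.0268
```

```bash
python3 - <<'E'
from h import *
o=r.observe();print(o['time_s'],o['ee_pos'],o['contact_force'],jog([.535,-.1975,.150],down(np.radians(-77.7))))
im=vision.get_image('wrist'); cv2.imwrite("pics/w10c.png",cv2.resize(im[180:330,180:380],None,fx=4,fy=4))
E
```

```text
10.0 [ 0.53545556 -0.19743695  0.15865016] [ 0.53562334 -0.27609563 -1.60829129] (array([ 0.865, -0.004,  0.046]), array([-0.07, -0.04, -0.05]))
```

View pics/w10c.png

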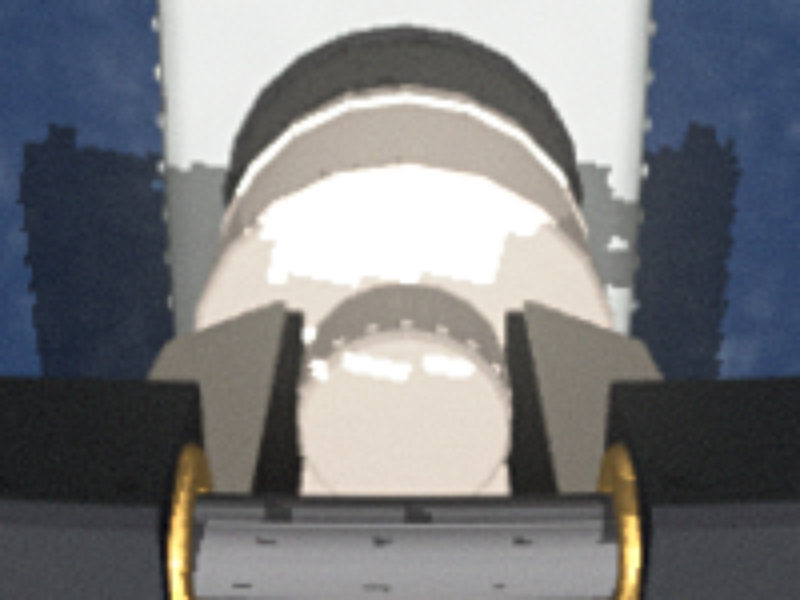

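The cap is centred across the jaws: both gasket and rim are centred at column 405. I'll check the other direction from the far edges at rows 25 and 87.

```bash
python3 - <<'E'
from h import *
f=lambda x,y,z: at('wrist',(180+(x)/4-.375,180+(y)/4-.375),z)[:2]
zt=np.array([-.977,-.213]);o=r.observe()
print('gasket', f(405,26,.09)@zt+.032,'cap',f(405,88,o['ee_pos'][2]-.0452)@zt+.03, 'tcp',o['ee_pos'][:2]@zt)
E
```

```text
gasket -0.48244162606571095 cap -0.4792525077719323 tcp -0.48105636409845215
```

The far edges suggest the cap is about 2 mm off along tool z, and the earlier fit said 0. I'll split the difference with −0.1 cm and go down slowly.

>>> jog_arm --delta_pos '[[0.1, 0, -0.1], [0.2, 0, -0.1], [0.3, 0, -0.1], [0.4, 0, -0.1], [0.5, 0, -0.1], [0.6, 0, -0.1], [0.7, 0, -0.1], [0.8, 0, -0.1], [0.8, 0, -0.1]]' --turn '[[0, 0, 0], [0, 0, 0], [0, 0, 0], [0, 0, 0], [0, 0, 0], [0, 0, 0], [0, 0, 0], [0, 0, 0], [0, 0, 0]]' --fingers '[0.2, 0.2, 0.2, 0.2, 0.2, 0.2, 0.2, 0.2, 0.2]'

```text
time_s: 10.95
ee_pos: [0.5363, -0.1971, 0.1504]
tool_rot: [0.703, 0.075, -0.703, 0.076]
contact_force: [0.4, 0.7, -0.4]
gripper_width: 0.0272
```

```bash
python3 - <<'E'
from h import *
o=r.observe();print(o['time_s'],o['ee_pos'],o['contact_force'],o['wrist_torque'])
im=vision.get_image('wrist'); s=vision.get_image('scene')
cv2.imwrite("pics/w11c.png",np.hstack([cv2.resize(im[180:330,180:380],None,fx=2,fy=2),cv2.resize(s[150:210,290:350],(300,300),interpolation=cv2.INTER_CUBIC)]))
E
```

```text
10.95 [ 0.53631524 -0.19713323  0.15042203] [ 0.36284408  0.73476032 -0.40124558] [ 0.02723118  0.0760175  -0.00247331]
```

View pics/w11c.png

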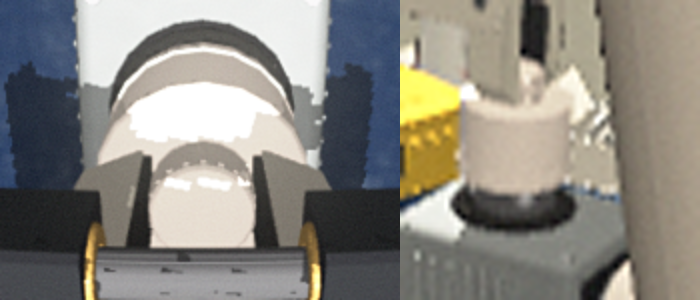

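The cap is over the collar (rim about 5 mm below the collar's top) with under 1 N sideways. I'll press in stages.

>>> jog_arm --delta_pos '[[0.1, 0, 0], [0.2, 0, 0], [0.3, 0, 0], [0.4, 0, 0], [0.5, 0, 0], [0.5, 0, 0]]' --turn '[[0, 0, 0], [0, 0, 0], [0, 0, 0], [0, 0, 0], [0, 0, 0], [0, 0, 0]]' --fingers '[0.2, 0.2, 0.2, 0.2, 0.2, 0.2]'

```text
time_s: 11.65
ee_pos: [0.5367, -0.1973, 0.1461]
tool_rot: [0.704, 0.075, -0.703, 0.076]
contact_force: [-0.5, 1.5, 3.8]
gripper_width: 0.0271
```

>>> jog_arm --delta_pos '[[0.1, 0, 0], [0.2, 0, 0], [0.3, 0, 0], [0.4, 0, 0], [0.4, 0, 0]]' --turn '[[0, 0, 0], [0, 0, 0], [0, 0, 0], [0, 0, 0], [0, 0, 0]]' --fingers '[0.2, 0.2, 0.2, 0.2, 0.2]'

```text
time_s: 12.15
ee_pos: [0.5363, -0.1972, 0.1418]
tool_rot: [0.703, 0.075, -0.703, 0.076]
contact_force: [-0.6, 0.3, 0.2]
gripper_width: 0.027
```

>>> jog_arm --delta_pos '[[0.1, 0, 0], [0.2, 0, 0], [0.3, 0, 0], [0.4, 0, 0], [0.5, 0, 0], [0.6, 0, 0], [0.7, 0, 0], [0.7, 0, 0]]' --turn '[[0, 0, 0], [0, 0, 0], [0, 0, 0], [0, 0, 0], [0, 0, 0], [0, 0, 0], [0, 0, 0], [0, 0, 0]]' --fingers '[0.2, 0.2, 0.2, 0.2, 0.2, 0.2, 0.2, 0.2]'

```text
time_s: 12.95
ee_pos: [0.5366, -0.1973, 0.1354]
tool_rot: [0.704, 0.075, -0.703, 0.076]
contact_force: [-1.6, 0.2, 1.3]
gripper_width: 0.0272
```

>>> jog_arm --delta_pos '[[0.1, 0, 0], [0.2, 0, 0], [0.2, 0, 0], [0.2, 0, 0]]' --turn '[[0, 0, 0], [0, 0, 0], [0, 0, 0], [0, 0, 0]]' --fingers '[0.2, 0.2, 0.2, 0.2]'

```text
time_s: 13.35
ee_pos: [0.5366, -0.1973, 0.1352]
tool_rot: [0.704, 0.075, -0.702, 0.076]
contact_force: [-5.6, 2.2, 12.2]
gripper_width: 0.027
```

The cap bottomed at TCP z 0.1352, matching the expected home of 0.135, with 12 N of push. There are 5.6 N sideways, so I'll relieve by 1 mm and push a bit harder.

>>> jog_arm --delta_pos '[[0.2, 0, 0.05], [0.25, 0, 0.1], [0.3, 0, 0.1], [0.3, 0, 0.1], [0.3, 0, 0.1]]' --turn '[[0, 0, 0], [0, 0, 0], [0, 0, 0], [0, 0, 0], [0, 0, 0]]' --fingers '[0.2, 0.2, 0.2, 0.2, 0.2]'

```text
time_s: 13.85
ee_pos: [0.5364, -0.1973, 0.1351]
tool_rot: [0.705, 0.074, -0.701, 0.077]
contact_force: [-5.1, 4.4, 17.1]
gripper_width: 0.0268
```

```bash
python3 - <<'E'
from h import *
im=vision.get_image('wrist'); s=vision.get_image('scene'); t=vision.get_image('top')
o=r.observe();print(o['time_s'],o['ee_pos'],o['contact_force'],o['wrist_torque'],o['joint_velocities'].round(4))
cv2.imwrite("pics/w12c.png",np.vstack([np.hstack([cv2.resize(im[180:330,180:380],None,fx=2,fy=2),cv2.resize(s[150:210,290:350],(300,300),interpolation=cv2.INTER_CUBIC)]),cv2.resize(t[110:270,120:460],(700,290)) ]))
E
```

```text
14.0 [ 0.53638773 -0.19733609  0.13507576] [-5.74594847  4.03945211 17.26012987] [ 0.81652316  0.93108983 -0.02157416] [ 0.0003 -0.0009 -0.001  -0.0021 -0.0014 -0.0006]
```

View pics/w12c.png

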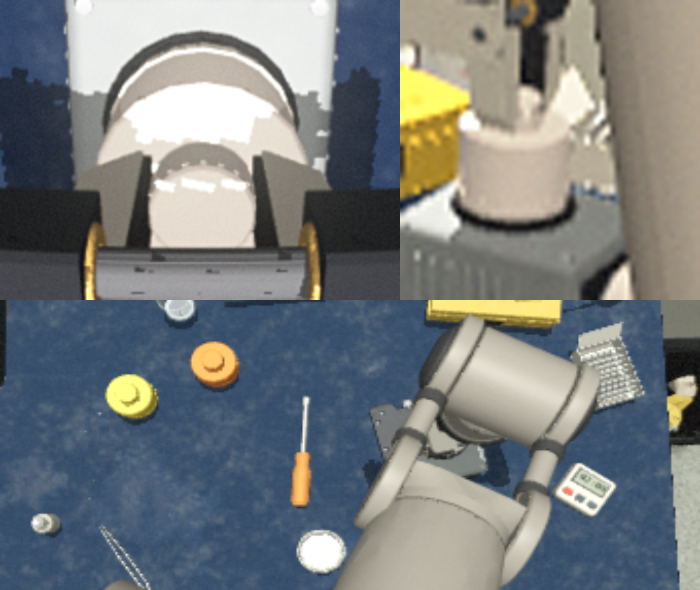

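```bash
python3 - <<'E'
from h import *
print(r.hand_in()); o=r.observe();print(o['time_s'],o['ee_pos'],o['contact_force'])
E
```

```text
the job is handed in; nothing more can be done
None
the job is handed in; nothing more can be done
```

The knob points at the set mark, and the white sealing cap is clicked over the collar and down on the gasket. I handed in at about 14.0 s with the gripper still pressing. `hand_in()` gives no verdict, so the checks below are my own.

**Knob:** I turned it about 41° clockwise. After I let go, the white line measured −167.7°, against about −168° for the set mark. The cap hid the knob after that, so this was the last check on it.

**Cap:** The push peaked and then dropped as the cap went down (the click). It bottomed with the TCP at z = 0.135, which matches the expected home height. The last pictures show it flat on the gasket.

**Final push:** It was steady at about 17 N down. A side load of about 7 N remained, and a 1 mm correction did not reduce it.

**Disagreement:** Wrist-camera estimates of the adjuster's axis differed by 1 to 2 mm between views. I split the difference and let the collar's chamfer centre the cap.

**Other things on the bench:** The bottle cap, screwdriver, timer, reserve bottle and forceps look unmoved in the final top picture.

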